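# Clamp a sample sled for one camera exposure

## Robot

A 6-joint arm with a two-finger parallel gripper is mounted at the origin on the work surface. World frame = base frame: x ahead of the robot, y to its left, z up, the work surface at z = 0. Lengths are in m, angles in rad, forces in N, time in s.
With the tool pointing down it reaches from about 0.325 to 0.775 m from the base axis. Payload 9.3 kg.
Tool frame: the origin (TCP) lies midway between the tips of the shut fingers; the grasp point (between the pads) lies 19 mm behind it; z points along the fingers, y is the line along which they close (so a half turn about z gives the same grasp; the last joint's range is limited). The gripper opens to 85 mm and grips with 20 to 120 N. Pads are 22 mm wide; open, the fingers measure 114 mm over their backs; the gripper's body (76 mm by 85 mm) begins 54 mm behind the grasp point. The pads swing forward as they close: fully open they stand 13 mm farther back than shut.
Start: joints at [0.967, 0.259, 0.021, 1.334, 0, 1.418], TCP at [0.24, 0.495, 0.231] pointing down, gripper open.
Joint ranges: [-3.04, 3.04], [-0.91, 1.82], [-1.04, 1.36], [-1.92, 1.95], [-1.52, 1.45], [-3.14, 3.14]. Speed limits (rad/s): [2.22, 2.22, 2.79, 3.14, 3.14, 3.14].

## Interface

Orientations are given as a 3x3 rotation matrix whose columns are the frame's x, y, z axes.
In Python, from rig import move_to, move_linear, movej, command_gripper, pause, ik, state, capture, PlanningError, hand_in gives the robot as it stands. Calls block until the motion is done:
- move_to(position, orientation): joint-space move of the TCP to a pose.
- move_linear(position, rotation=None, speed=0.15, f_stop=None): straight line of the TCP; rotation=None keeps the orientation; speed is the mean speed in m/s. With f_stop (N) it stops when the force on the tool has changed by that much, and returns True; else False.
- movej(angles): joint-space move.
- command_gripper(opening, squeeze=None): finger opening in m; squeeze is the grip in N (None keeps the last); returns when the fingers have stopped.
- pause(seconds).
- ik(position, orientation): joint angles nearest the present ones, or None.
- state(): the state.
- capture(name): name is "side" or "top"; returns a dict with "pixels" (480x640x3 uint8, red, green, blue), "fx", "fy", "cx", "cy" (pixels), "k1" (the pictures are not rectified: a ray, as slopes to the right and down, at radius r is drawn at 1 + k1 r^2 times it, then the intrinsics apply), "R" (3x3) and "t" (3): a world point X has camera coordinates R X + t. Camera axes: x right, y down, z forward; pixel columns grow to the right and rows downward; lengths in m; the calibration is good to about 2 mm. A picture is of the moment at which its call begins. There is no depth.
A pose or a line that the arm cannot do raises PlanningError and nothing moves.
- hand_in(): hands the job in; it is judged then, once.
The state is a dict: "time": time; "joint_pos": joint angles; "qd": joint speeds; "joint_efforts": joint torques, N m; "tool_pos": TCP position; "tool_rot": TCP orientation; "ft_force": force on the tool from outside, world axes, zero at the start; "moment": the same for the moment, N m; "opening": finger opening in m; "grasp_force": force on a finger pad.
Only numpy, scipy, OpenCV 4.12 (cv2) and the standard library are available. Lean on these libraries where they do the work, as an engineer would, in place of code of your own. Each camera call takes 0.05 s, during which the arm holds its last target. There are 200 camera calls.

## Task

Push the sample sled along its channel until it seats gently against the brass stops of the camera head, then swing the red toggle-clamp handle over centre so that the clamp locks down on the sled. With the sled seated and locked (never otherwise) press the green shutter button fully down and let it go, then swing the clamp handle fully back open and slide the sled all the way home to the blue end of the channel. Keep the sled flat in its channel and leave the yellow bottle, the green carton and the amber jar alone.

Things in the scene. Friction and masses are not known exactly. Their poses are not given: they have to be found in the camera images.
- fixture: Fixed nest: black plate 210 x 345 x 12 mm, x -60..150, y -155..190 mm from the origin, which lies at table level under the channel's centre line. +y along the channel to the camera head, +x across it to the clamp (away from the robot). Channel floor z = 12 mm; two aluminium rails beside the sled, inner faces at x = +-27, tops at z = 22, y -137..90 mm. The clamp stands at y = 65 mm.
- camera_head: Fixed white camera block 50 x 45 x 48 mm with a black lens, standing on the plate at the channel's +y end; where along the channel it stands differs from run to run (by about 14 mm). Axes parallel to the fixture's.
- stop_face (a point): Centre of the plane of the two brass stop buttons on the camera head that the sled's front seats against, 12 mm above the channel floor; axes parallel to the fixture's.
- sled: Loose sample sled, 0.3 to 0.6 kg, sliding in the channel. Aluminium deck 50 (x) x 155 (y, -90..65) x 16 mm; origin on its underside, midway across and 65 mm behind its front face, +y to the front. At the front (y 57..65 mm) an upright grey frame with a blue sample, top 46 mm above the underside; near the rear an orange push tab.
- sled_front (a point): Middle of the sled's front face (y = 65 mm in the sled, 12 mm above its underside).
- sled_tab (a point): Centre of the orange push tab: 36 (x) x 12 (y) x 34 mm high, standing on the deck at sled y = -77 mm, from 16 to 50 mm above the sled's underside.
- clamp_handle (a joint): Angle of the red clamp handle, with the clamp arm rigid on it (rad): 0 = fully open (handle leaning 0.9 rad from upright to fixture +x, away from the channel; arm up), 1.05 = locked (handle 0.15 rad past upright towards the channel; arm level, pad pressed on the sled). An over-centre spring (dead centre at 0.55) pulls it to either end; up to about 12 N at the grip.
- clamp_pivot (a point): Hinge axis of the handle, 58 mm above the table; the axis runs along fixture y and the handle swings in the fixture's x-z plane.
- clamp_grip (a point): Centre of the rounded upper end of the red handle (a round bar of radius 10 mm), 105 mm from the pivot.
- clamp_pad: Black rubber pad (18 mm across, 14 mm tall, origin at the centre of its underside) on a sprung spindle at the end of the clamp arm, 90 mm from the pivot. It comes down on the sled's deck on the channel's centre line.
- shutter (a joint): Travel of the green shutter button (m): 0 = up, 0.006 = fully down, about 5 N; it springs back.
- shutter_top (a point): Centre of the top of the green round shutter button (36 mm across) in its grey housing on the table, to the left or the right of the fixture.
- solvent: Yellow bottle with a steel cap, 52 mm across, 100 mm tall, origin at the centre of its underside; a bystander, on the other side of the fixture from the button.
- carton: Green and white closed carton 110 x 190 x 70 mm, origin at the centre of its underside; a bystander.
- jar: Amber jar with a white cap, 70 mm across, 50 mm tall, origin at the centre of its underside; a bystander.
- channel_home (a point): Middle of the inner face of the blue end wall (76 x 12 mm, top 22 mm above the table), on the channel floor, at fixture y = -125 mm. The sled's rear face rests against it when fully home (sled origin then at fixture y = -35 mm).
Mind the look-alikes: they are no part of the job. What is meant by the sled is not black, pink or purple, and is the larger of those in its own colour.

How it is judged:
By the outcome, as a careful person would: the job done as asked, in the order asked, and still so for the second after the job is handed in, with the robot touching nothing.
It also fails if it takes over 67 s, if anything falls off the work surface, if the arm or the gripper's body presses on something with over 40 N, if the wrist force passes 120 N, or if a joint passes its speed limit or range.

## Working session

There is one attempt and no reset: what is moved stays moved. The work goes in short steps, each a Python script; the robot and the scene stay as the last script left them, time stands still between calls to the robot, and variables do not carry over. Pictures are saved under pics/ and viewed, at most 10 in all, crops included, and the job is handed in when it is done.

```bash
ls; mkdir -p pics
python3 - <<'E'
from rig import *
import cv2,numpy as np
for n in("top","side"):
    c=capture(n); cv2.imwrite(f"pics/{n}0.png",c["pixels"][:,:,::-1]); print(n,[c[k] for k in("fx","fy","cx","cy","k1")],np.round(c["R"],4).tolist(),np.round(c["t"],4))
print(state()["time"])
E
```

```text
pics
top [542.9237619090005, 542.9237619090005, 324.93850667327587, 238.44446156540866, -0.153840229117194] [[0.0117, -0.9999, 0.0111], [-0.9883, -0.0133, -0.1516], [0.1518, -0.0092, -0.9884]] [-0.0122  0.5434  1.1754]
side [454.6057815457741, 454.6057815457741, 324.1709900959256, 242.18252495854455, 0.002426112558365342] [[-0.9737, -0.2268, 0.0212], [-0.1743, 0.6819, -0.7103], [0.1466, -0.6954, -0.7035]] [0.5168 0.1758 0.8748]
0.1
```

View pics/top0.png

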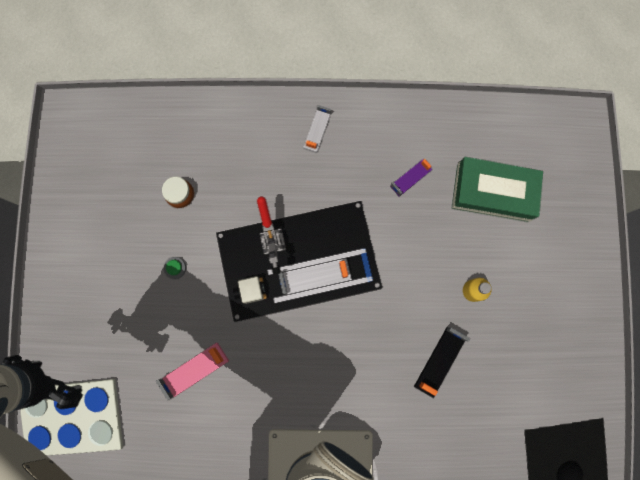

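View pics/side0.png

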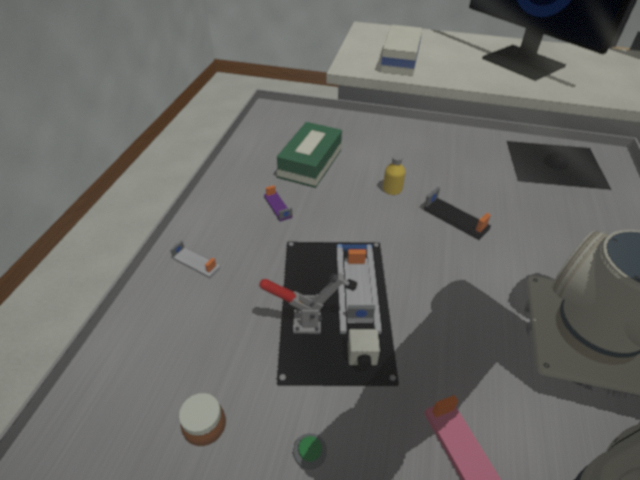

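The top view shows the plate with corners near (218,233), (360,202), (381,288) and (235,320). The camera head is at (250,290), the sled's tab at (345,269), the red grip at (262,200), and the button at (175,267). The side view agrees. I'll zoom in next for precise pixels.

Run:
```python
import cv2
a=cv2.imread("pics/top0.png")[190:330,150:390]; cv2.imwrite("pics/top0c.png",cv2.resize(a,None,fx=3.3,fy=3.3,interpolation=cv2.INTER_CUBIC))
a=cv2.imread("pics/side0.png")[235:475,250:410]; cv2.imwrite("pics/side0c.png",cv2.resize(a,None,fx=2.5,fy=2.5,interpolation=cv2.INTER_CUBIC))
```

```text
(no output)
```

View pics/top0c.png

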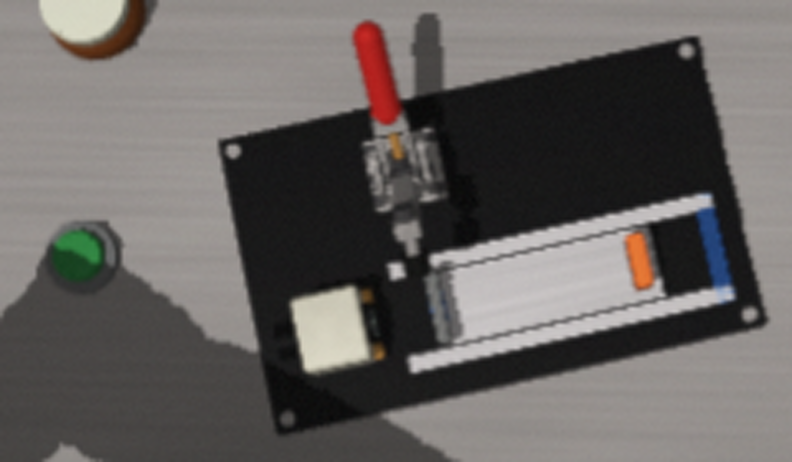

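View pics/side0c.png

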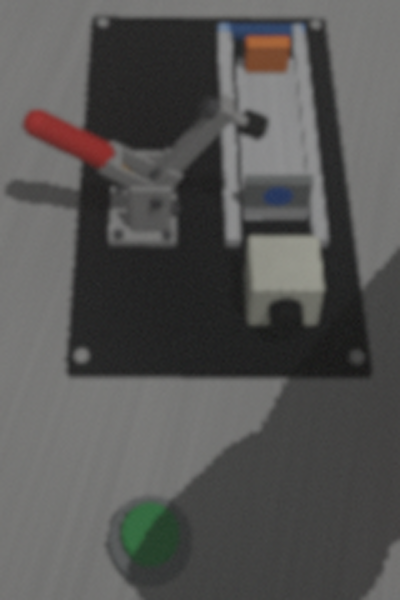

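```bash
cat > h.py <<'E'
import numpy as np, cv2
from scipy.optimize import least_squares
from rig import *
def proj(c,X):
    p=np.atleast_2d(X)@np.array(c["R"]).T+c["t"]; s=p[:,:2]/p[:,2:]
    s=s*(1+c["k1"]*(s**2).sum(1,keepdims=True)); return s*[c["fx"],c["fy"]]+[c["cx"],c["cy"]]
def solve(c,uv,z):   # world xy at height z
    return np.r_[least_squares(lambda q:proj(c,[q[0],q[1],z])[0]-uv,[.5,0]).x,z]
tc=lambda p:(np.array(p,float)+.5)/3.3-.5+[150,190]
sc=lambda p:(np.array(p,float)+.5)/2.5-.5+[250,235]
def F(q,X):
    X=np.atleast_2d(X); c,s=np.cos(q[2]),np.sin(q[2])
    return np.c_[q[0]+c*X[:,0]-s*X[:,1],q[1]+s*X[:,0]+c*X[:,1],X[:,2]]
def Fi(q,X):
    X=np.atleast_2d(X)-[q[0],q[1],0]; c,s=np.cos(q[2]),np.sin(q[2])
    return np.c_[c*X[:,0]+s*X[:,1],-s*X[:,0]+c*X[:,1],X[:,2]]
E
python3 - <<'E'
from h import *
T,S=capture("top"),capture("side")
P=np.array([[.15,.19,.012],[.15,-.155,.012],[-.06,-.155,.012],[-.06,.19,.012]])
t=tc([(220,141),(698,38),(767,322),(278,434)]); s=sc([(68,375),(94,17),(325,18),(371,376)])
ft=lambda q:(proj(T,F(q,P))-t).ravel()
fs=lambda q:(proj(S,F(q,P))-s).ravel()
for n,f in(("top",ft),("side",fs),("both",lambda q:np.r_[ft(q),fs(q)])):
    r=least_squares(f,[.5,0,0.2]); print(n,np.round(r.x,4),np.round(r.fun,1))
q=r.x; np.save("q.npy",q)
print("cams",-T["R"].T@T["t"],-S["R"].T@S["t"])
def show(n,c,uv,z): w=solve(c,uv,z); print(n,np.round(w,4),"fix mm",np.round(1e3*Fi(q,w)[0],1))
for n,p,z in[("blk+x+y",(292,300),.06),("blk+x-y",(360,287),.06),("blk-x-y",(382,358),.06),("blk-x+y",(305,374),.06),
 ("brass1",(374,296),.024),("brass2",(384,353),.024),("tabcorner",(626,233),.062),("tabcorner",(639,290),.062),("grip end",(367,32),.123),
 ("framefront",(428,270),.058),("framefront",(445,342),.058),("button",(76,254),.03),("wall inner",(704,213),.022),("deck rear",(662,295),.028)]:show("T "+n,T,tc(p),z)
for n,p,z in[("blk+x-y",(248,236),.06),("blk-x-y",(323,235),.06),("tabtop",(245,37),.062),("tabtop",(291,37),.062),("tabtop",(245,53),.062),("grip",(35,122),.123),("button",(150,533),.03)]:show("S "+n,S,sc(p),z)
# button height: triangulate
f=lambda X:np.r_[proj(T,X)[0]-tc((76,254)),proj(S,X)[0]-sc((150,533))]
r=least_squares(f,[.5,.2,.03]);print("button",r.x,r.fun)
G=np.array([[.09+.105*np.sin(.9)-.0,.065,.058+.105*np.cos(.9)]])
f=lambda X:np.r_[proj(T,X)[0]-tc((367,32)),proj(S,X)[0]-sc((35,122))]
r=least_squares(f,[.6,.1,.12]);print("grip",r.x,Fi(q,r.x)*1e3,r.fun)
E
```

```text
top [0.4577 0.0269 0.2339] [-0.4 -0.4  0.1 -1.1  0.4  1.  -0.1  0.4]
side [0.455  0.0315 0.2353] [-0.8 -0.5 -0.7  0.1  0.4  0.7  1.  -0.3]
both [0.4562 0.0292 0.2351] [-1.5  0.4 -1.  -0.6 -0.6  1.6 -1.1  1.2 -1.1 -1.8 -0.9 -0.7  0.1 -0.1
  0.5 -1.7]
cams [0.35879744 0.00584319 1.24424323] [0.40559409 0.6056486  0.72936973]
T blk+x+y [0.4449 0.1836 0.06  ] fix mm [ 25.  152.8  60. ]
T blk+x-y [0.4542 0.1386 0.06  ] fix mm [ 23.6 106.8  60. ]
T blk-x-y [0.4075 0.1228 0.06  ] fix mm [-25.5 102.3  60. ]
T blk-x+y [0.3961 0.1735 0.06  ] fix mm [-24.8 154.3  60. ]
T brass1 [0.4511 0.1329 0.024 ] fix mm [ 19.2 102.   24. ]
T brass2 [0.4124 0.1251 0.024 ] fix mm [-20.2 103.4  24. ]
T tabcorner [ 0.4924 -0.0373  0.062 ] fix mm [ 19.7 -73.1  62. ]
T tabcorner [ 0.4546 -0.0462  0.062 ] fix mm [-19.1 -73.   62. ]
T grip end [0.6128 0.132  0.123 ] fix mm [176.3  63.5 123. ]
T framefront [0.4664 0.0939 0.058 ] fix mm [25.  60.5 58. ]
T framefront [0.4188 0.0815 0.058 ] fix mm [-24.2  59.6  58. ]
T button [0.476  0.3389 0.03  ] fix mm [ 91.4 296.6  30. ]
T wall inner [ 0.5114 -0.0924  0.022 ] fix mm [  25.4 -131.1   22. ]
T deck rear [ 0.4541 -0.0634  0.028 ] fix mm [-23.6 -89.6  28. ]
S blk+x-y [0.4538 0.1446 0.06  ] fix mm [ 24.6 112.8  60. ]
S blk-x-y [0.4026 0.131  0.06  ] fix mm [-28.4 111.5  60. ]
S tabtop [ 0.4929 -0.0451  0.062 ] fix mm [ 18.4 -80.9  62. ]
S tabtop [ 0.4562 -0.0545  0.062 ] fix mm [-19.5 -81.4  62. ]
S tabtop [ 0.4895 -0.0273  0.062 ] fix mm [ 19.2 -62.7  62. ]
S grip [0.6103 0.1312 0.123 ] fix mm [173.7  63.3 123. ]
S button [0.473  0.3467 0.03  ] fix mm [ 90.3 304.8  30. ]
button [0.4750743  0.34216917 0.01779307] [-0.01229425  0.90952449 -0.58743318 -0.14452041]
grip [0.61113505 0.13168528 0.12375593] [[174.56790784  63.57081409 123.75592696]] [ 0.08004242  0.70741605 -0.56097809 -0.14478644]
```

```bash
cat >> h.py <<'E'
try:
    q=np.load("q.npy"); c_,s_=np.cos(q[2]),np.sin(q[2])
    R=np.array([[-s_,c_,0],[c_,s_,0],[0,0,-1.]])   # tool x = fixture +y, tool y = fixture +x
except OSError: pass
W=lambda x,y,z:F(q,[x/1e3,y/1e3,z/1e3])[0]         # fixture mm -> world
def rep(n):
    s=state(); print(n,"t %.1f"%s["time"],"fix",np.round(1e3*Fi(q,s["tool_pos"])[0],1),"f",np.round(s["ft_force"],1))
E
python3 - <<'E'
from h import *
print(ik(W(0,-103,150),R), ik(W(205,65,150),R), ik(W(205,65,105),R))
command_gripper(0,80)
move_to(W(0,-103,130),R); rep("above")
print(move_linear(W(0,-103,37),speed=.12,f_stop=6)); rep("down")
print(move_linear(W(0,-60,37),speed=.03,f_stop=1.0)); rep("contact?")
E
```

```text
[-0.31982456  0.18937357 -0.28348972  1.09793304  0.          1.0159206 ] [0.08759698 0.46885361 0.1353569  1.23729962 0.         1.42334214] [0.08759698 0.49268461 0.05777316 1.13588487 0.         1.42334214]
above t 3.2 fix [   0.4 -102.5  130.2] f [-0.  -0.1 -0.1]
False
down t 4.1 fix [   0.4 -103.1   37.5] f [-0.2 -0.   0.2]
True
contact? t 4.7 fix [ -0.2 -93.6  36.9] f [-0.4  0.4 -0.5]
```

Run:
```python
from h import *
print(move_linear(W(0,-72,37),speed=.03,f_stop=8)); rep("a")
print(move_linear(W(0,-40,37),speed=.015,f_stop=4)); rep("b")
T=capture("top"); cv2.imwrite("pics/t1.png",cv2.resize(T["pixels"][190:330,150:390,::-1],None,fx=3.3,fy=3.3,interpolation=cv2.INTER_CUBIC))
```

```text
False
a t 5.6 fix [  0.1 -71.9  37. ] f [-0.2 -0.3  0.5]
True
b t 6.8 fix [  0.  -54.1  36.9] f [ 0.1 -1.2  0.5]
```

View pics/t1.png

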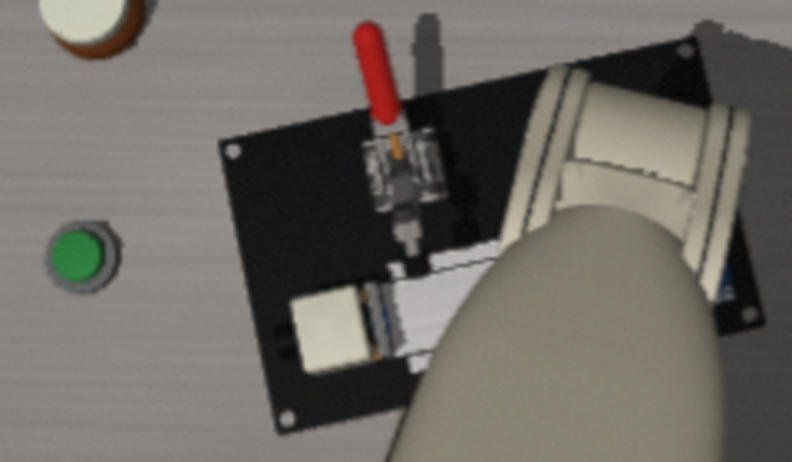

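The frame now sits against the brass stops (crop x≈372), with the pad's arm clear. I'll confirm with a second gentle push, then swing the clamp.

```bash
cat >> h.py <<'E'
def arc(side,angs,depth=15,off=26,speed=.08,f=60):
    """follow the grip at joint angles angs with the closed fingers on its +x/-x side"""
    for a in angs:
        l=.9-a; st=move_linear(W(90+105*np.sin(l)+side*off,65,58+105*np.cos(l)-depth),R,speed=speed,f_stop=f)
        s=state(); print("a%.2f"%a,st,np.round(1e3*Fi(q,s["tool_pos"])[0],1),np.round(s["ft_force"],1))
        if st: return True
E
python3 - <<'E'
from h import *
print(move_linear(W(0,-46,37),speed=.012,f_stop=4)); rep("seat")
move_linear(W(0,-68,37),speed=.1); move_linear(W(0,-68,200),speed=.25)
move_to(W(212,65,200),R); move_linear(W(212,65,108),speed=.15,f_stop=8); rep("by grip")
print(move_linear(W(190,65,108),speed=.04,f_stop=3)); rep("touch")
arc(1,[.15,.3,.45,.6,.75],off=24.5)
rep("end")
T=capture("top"); cv2.imwrite("pics/t2.png",cv2.resize(T["pixels"][190:330,150:390,::-1],None,fx=3.3,fy=3.3))
S=capture("side"); cv2.imwrite("pics/s2.png",cv2.resize(S["pixels"][235:475,250:410,::-1],None,fx=2.5,fy=2.5))
E
```

```text
True
seat t 7.1 fix [ -0.2 -54.1  36.6] f [ 0.3 -1.1  0.3]
by grip t 10.0 fix [212.3  64.4 109.2] f [0.2 0.2 0.4]
True
touch t 10.4 fix [195.7  65.  108.8] f [ 3.6 -0.4 -0.8]
a0.15 False [187.6  65.1 121.1] [8.1 2.9 2. ]
a0.30 False [176.5  65.  132.1] [11.   3.7  7.7]
a0.45 False [163.9  65.  141.3] [10.4  4.8 15.5]
a0.60 False [146.4  65.  145.3] [0.3 0.6 0.6]
a0.75 False [129.2  65.1 146.6] [-0.3  0.1  0.4]
end t 12.2 fix [129.2  65.1 146.6] f [-0.3  0.1  0.4]
```

View pics/s2.png

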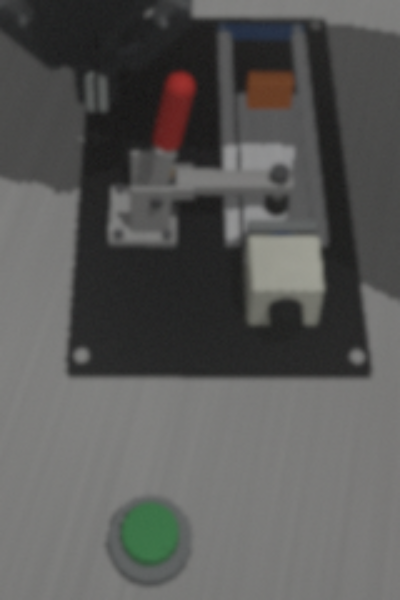

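The side view shows the handle past upright at (180,85), the arm level, and the pad down on the deck at (276,203). I'll give it a firming push, then press the shutter.

Run:
```python
from h import *
print(move_linear(W(86,65,146),speed=.06,f_stop=12)); rep("firm")
move_linear(W(120,65,146),speed=.15); move_linear(W(120,65,230),speed=.25)
B=np.array([.475,.342])
move_to([*B,.12],R)
print(move_linear([*B,.005],speed=.04,f_stop=2)); rep("touch"); z0=state()["tool_pos"][2]
print(move_linear([*B,z0-.02],speed=.02,f_stop=18)); rep("pressed"); z1=state()["tool_pos"][2]
print(z0,z1)
move_linear([*B,.08],speed=.12); rep("up")
T=capture("top"); S=capture("side")
im=np.hstack([cv2.resize(T["pixels"][190:330,150:390,::-1],(480,280)),cv2.resize(S["pixels"][235:475,250:410,::-1],(320,480))[:280]])
cv2.imwrite("pics/t3.png",im)
```

```text
True
firm t 12.8 fix [ 98.1  65.  146.7] f [5.9 1.6 0.1]
True
touch t 16.8 fix [ 91.1 299.8  18.9] f [0.8 0.  3.6]
True
pressed t 17.2 fix [ 91.2 299.8  16. ] f [-2.8 -1.6  9.1]
0.018872996556506476 0.016033843009289516
up t 17.9 fix [ 90.7 299.7  79.2] f [ 0.7  0.  -0. ]
```

View pics/t3.png

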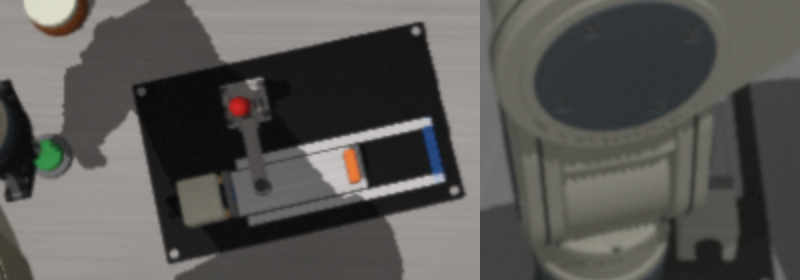

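The picture shows the clamp still locked and the sled seated. I'll press again in small steps to read the force against depth and confirm full travel.

Run:
```python
from h import *
B=[.475,.342]
move_linear([*B,.026],speed=.1)
for z in np.arange(24,9,-1.):
    st=move_linear([*B,z/1e3],speed=.02,f_stop=25); pause(.1); s=state(); print(z,st,np.round(s["tool_pos"][2]*1e3,2),np.round(s["ft_force"],1))
    if s["ft_force"][2]>25: break
print(state()["time"])
```

```text
24.0 False 24.33 [-0.8  0.3 -0.4]
23.0 False 23.0 [ 0.4  0.1 -0.5]
22.0 False 22.11 [ 0.3 -0.2  1.8]
21.0 False 21.07 [0.6 1.  2.5]
20.0 False 20.05 [0.7 0.7 2.3]
19.0 False 19.06 [1.4 0.6 2.1]
18.0 False 18.07 [0.8 0.6 4.6]
17.0 False 17.07 [0.9 1.2 4.2]
16.0 False 16.1 [1.7 0.5 4.4]
15.0 False 15.93 [-1.9 -1.2 14. ]
14.0 False 15.78 [-2.9 -1.7 22.5]
13.0 False 15.61 [-6.2 -3.4 30.7]
22.9333
```

The button bottoms out 6 mm down, at z≈16 mm, so the shutter was fully pressed. Next I release it and open the clamp.

Run:
```python
from h import *
move_linear([.475,.342,.06],speed=.1); move_linear([.475,.342,.24],speed=.3); rep("up")
move_to(W(30,65,240),R); move_linear(W(30,65,154),speed=.2,f_stop=8); rep("by grip")
arc(-1,[1.0,.85,.7,.55,.4,.25],depth=8,off=24.5)
s=state(); p=Fi(q,s["tool_pos"])[0]*1e3
move_linear(W(p[0]-20,65,p[2]+10),speed=.15); move_linear(W(p[0]-20,65,240),speed=.3)
move_to(W(0,-100,240),R); rep("clear")
S=capture("side");T=capture("top")
cv2.imwrite("pics/t4.png",np.hstack([cv2.resize(T["pixels"][190:330,150:390,::-1],(480,280)),cv2.resize(S["pixels"][235:475,250:410,::-1],(320,480))[:280]]))
```

```text
up t 24.3 fix [ 90.8 299.7 238.7] f [-1.3 -0.9 -0.6]
by grip t 25.8 fix [ 30.6  65.7 154.5] f [0.5 0.2 0.6]
a1.00 False [ 55.8  64.8 156. ] [-5.8 -2.1  9.3]
a0.85 False [ 71.9  64.8 156.4] [-4.6 -0.6  7.2]
a0.70 False [ 87.4  64.9 153.8] [-1.8 -0.2  2.5]
a0.55 False [101.6  65.1 148.5] [-1.6 -0.3  0.4]
a0.40 False [116.1  65.  141.6] [-0.7  0.1  0.2]
a0.25 False [129.1  65.  132.9] [ 0.2 -0.2 -0.1]
clear t 29.6 fix [  0.3 -99.6 239.5] f [-0.5 -0.   0.2]
```

View pics/t4.png

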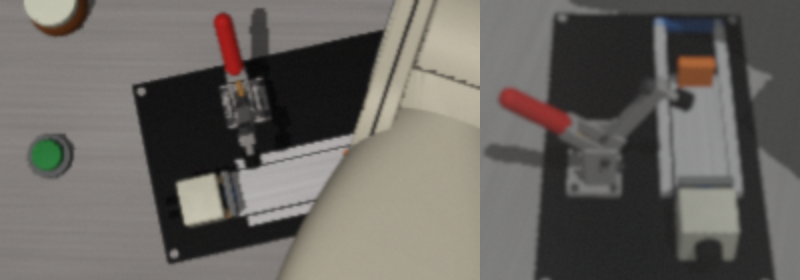

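The clamp is fully open, with the handle and arm posed as at the start. Now I push the sled home from the tab's front face.

Run:
```python
from h import *
move_linear(W(0,-8,240),R,speed=.25)
print(move_linear(W(0,-8,37),speed=.15,f_stop=6)); rep("down")
print(move_linear(W(0,-84,37),speed=.04,f_stop=10)); rep("push")
print(move_linear(W(0,-112,37),speed=.015,f_stop=5)); rep("home?")
print(move_linear(W(0,-112,37),speed=.012,f_stop=6)); rep("home2")
s=Fi(q,state()["tool_pos"])[0]*1e3
move_linear(W(0,s[1]+12,37),speed=.08); move_linear(W(0,s[1]+12,200),speed=.2)
move_to([.24,.495,.231],R); rep("away")
S=capture("side");T=capture("top")
cv2.imwrite("pics/t5.png",np.hstack([cv2.resize(T["pixels"][190:330,150:390,::-1],(480,280)),cv2.resize(S["pixels"][235:475,250:410,::-1],(320,480))[:280]]))
```

```text
False
down t 31.8 fix [ 0.4 -8.2 37.6] f [0.7 0.8 0.4]
False
push t 33.8 fix [ -0. -84.  37.] f [0.5 2.5 1.1]
True
home? t 34.8 fix [ -0.3 -95.6  36.7] f [0.7 1.1 0.6]
True
home2 t 35.2 fix [ -0.7 -95.4  36.3] f [ 1.3 -0.2  0.4]
away t 38.6 fix [-101.1  502.8  230.9] f [-0.3 -0.3  0.6]
```

View pics/t5.png

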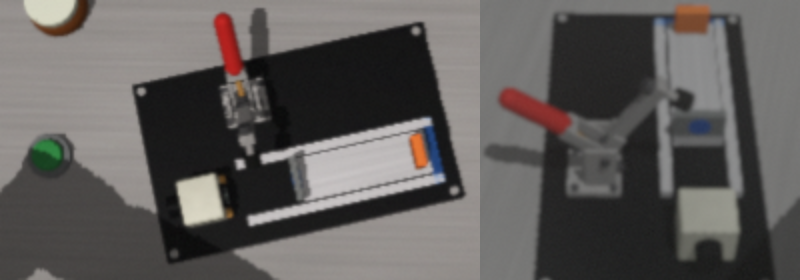

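The sled is home against the blue wall, with its tab at (419,150). The clamp is open, the shutter button is up, and the arm is clear.

```bash
python3 -c "
from rig import *
print(hand_in())"
```

```text
the job is handed in; nothing more can be done
None
```

The job is done and handed in at about 39 s: the sled was seated and clamped, the shutter pressed fully down twice while locked (the second press to confirm full travel), then the clamp was opened and the sled slid home to the blue end.

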